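# Press a rubber foot onto a sink grid with one turn of the hand wheel

## Task

A rubber foot sits under the pad of the screw press, on the edge of the wire sink grid: press it on by pushing the press's hand wheel clockwise (seen from above) by its upright handle through exactly one full turn, so that the handle comes back to where it started. Push the handle with the fingertips or the outside of the fingers, without gripping or pinching it, then move clear; leave everything else on the table where it is.

Things in the scene. Friction and masses are not known exactly. Their poses are not given: they have to be found in the camera images.
- press: Grey C-shaped bench screw press, fixed to the table, with a wire sink grid (280 mm wide) lying in it on its +x side. Origin on the table, under the wheel's axis; its column stands 115 mm to its -x side. It may stand turned by some 25 degrees. Nothing of the frame reaches above 158 mm.
- hub (a point): Point on the upright axis of the press's hand wheel, 213 mm above the table, level with the middle of the handle. The bare metal wheel lies level on top of the press: rim 192 mm outside diameter, rim top 31 mm below this point, three spokes, a low hub. Apart from the handle nothing on the wheel reaches above 17 mm below this point.
- handle (a point): Centre of the wheel's only handle: an upright black grip standing on one spoke, 76 mm from the wheel's axis. It is 60 mm tall (30 mm above and 30 mm below this point), of oblong section 22 mm radially by 30 mm along the direction of travel, made of a leading and a trailing 22 mm cylinder, 4 mm before and behind the centre. It goes round with the wheel. The boss it stands on ends 30 mm below this point.
- wheel (a joint): Angle of the hand wheel in rad; it grows as the wheel turns clockwise seen from above, 6.283 per turn. It starts at any value from -2.5 to 2.5, and has no stop within two turns of the start. It turns stiffly (about 0.25 N m, some 3 to 4 N at the handle) and stays where it is left. Each clockwise turn lowers the press pad by 4 mm.
- jar: Bystander to be left alone: closed round jar, 60 dia, 85 tall (mm), standing or lying on the table; origin at the centre of its underside.
- tape_roll: Bystander to be left alone: roll of brown tape lying flat, 96 outside dia, 48 tall, open core (mm), standing or lying on the table; origin at the centre of its underside.
- screwdriver: Bystander to be left alone: screwdriver, 190 long, lying along its x (mm), standing or lying on the table; origin at the centre of its underside.
- small_carton: Bystander to be left alone: small brown carton 90 x 120 x 60 tall (mm), standing or lying on the table; origin at the centre of its underside.
- marker: Bystander to be left alone: marker pen, 16 dia, 125 long, lying along its x (mm), standing or lying on the table; origin at the centre of its underside.
- mug: Bystander to be left alone: white mug, 80 dia, 90 tall (mm), standing or lying on the table; origin at the centre of its underside.
- spare_foot: Bystander to be left alone: black rubber foot, 24 dia, 18 tall (mm), standing or lying on the table; origin at the centre of its underside.

How it is judged:
By the outcome, as a careful person would: the job done as asked, in the order asked, and still so for the second after the job is handed in, with the robot touching nothing.
It also fails if it takes over 58 s, if anything falls off the work surface, if the arm or the gripper's body presses on something with over 40 N, if the wrist force passes 120 N, or if a joint passes its speed limit or range.

## Robot

A 7-joint arm with a two-finger parallel gripper is mounted at the origin on the work surface. World frame = base frame: x ahead of the robot, y to its left, z up, the work surface at z = 0. Lengths are in m, angles in degrees, forces in N, time in s.
With the tool pointing down it reaches from about 0.4 to 0.85 m from the base axis. Payload 10.4 kg.
Tool frame: the origin (TCP) lies at the very end of the fingers, on their centre line; the grasp point (between the pads) lies 19 mm behind it (hold_point_z is the x of the grasp point in the tool frame, in m); x points along the fingers, y is the direction in which the jaws open and shut, and the axes are right-handed (so a half turn about x gives the same grasp; the last joint's range is limited). The gripper opens to 87 mm and grips with 3 to 60 N. Pads are 19 mm wide; open, the fingers measure 117 mm over their backs; the gripper's body (75 mm by 190 mm) begins 51 mm behind the grasp point.
Start: joints at [-64.549, 19.034, -3.707, 83.658, 1.238, 77.344, -5.071], TCP at [0.281, 0.558, 0.223] pointing down, gripper open.
Joint ranges: [-148.97, 148.97], [-28.65, 121.19], [-84.17, 76.75], [9.2, 138.47], [-72.65, 252.65], [3.7, 117.97], [-149.18, 149.18]. Speed limits (degrees/s): [127.2, 127.2, 159.86, 159.86, 180, 180, 180].

## Interface

Orientations are given as a 3x3 rotation matrix whose columns are the frame's x, y, z axes.
In Python, from workcell import read_state, get_image, camera_params, finish_job, hold_point_z gives the robot as it stands. The module is installed in compiled form; this text tells all that it offers.
- The arm moves only by the tool move_arm, never from a script. Its argument "moves" is text: rows parted by semicolons, each of 7 numbers parted by spaces: the shift along the world's x, y, z in mm, then the turn, a rotation vector about the world's x, y, z in rad, then the closure, from 0 (fully open) to 1 (shut). In form: dx dy dz rx ry rz hand; .... A call has 1 to 12 rows; each row shifts and turns the pose as measured when the row begins; what a row does not reach is not made up. A row lasts 1/8 s, in which the tool goes at most 62.5 mm and 10.7 degrees, less where a joint would pass 70% of its speed; a pose out of reach is approached as far as the arm can. A call is refused whole if a number of a shift passes 62.5 or a number of a turn 0.188, either way. A call with a gripper value outside its range is refused whole. The fingers move at their own pace and stop on an object; the grip force is fixed at half the most. Time passes only in rows, so rows that do not move let the fingers close. It gives the time, the measured TCP pose, the force and the opening at its end, in the units of the state.
- read_state(): the state, without advancing time (a new reading comes with each control period).
- get_image(name): name is "side" or "top" or "wrist"; returns (picture, depth): 400x640x3 uint8, red, green, blue; 400x640 float32, m along the optical axis (not along the pixel's ray), 0 where there is no reading.
- camera_params(name): a dict with "fx", "fy", "cx", "cy" (pixels), "pose" (4x4, takes a point from camera to world coordinates); the wrist camera has in their place "tool_from_camera" (4x4, takes a point from camera to tool coordinates, whose origin is the TCP and whose axes are the tool frame's). Camera axes: x right, y down, z forward; pixel columns grow to the right and rows downward; lengths in m; the calibration is good to about 2 mm. A picture is of the moment at which its call begins: read the wrist's pose just before it. camera_params takes no time and is no camera call.
- finish_job(): hands the job in, once; it reports no verdict.
The state is a dict: "t": time; "q": joint angles; "joint_velocities": joint speeds; "joint_efforts": joint torques, N m; "tcp_pos": TCP position; "eef_rot": TCP orientation; "force": force on the tool from outside, world axes, zero at the start; "wrist_torque": the same for the moment, N m; "gripper_width": finger opening in m.
Only numpy, scipy, OpenCV 4.12 (cv2) and the standard library are available. Lean on these libraries where they do the work, as an engineer would, in place of code of your own. Each camera call takes 0.05 s, during which the arm holds its last target.

## Working session

There is one attempt and no reset: what is moved stays moved. The work goes in short steps, Python scripts to look and compute and a tool call to move; the robot and the scene stay as the last step left them, time stands still between calls to the robot, and variables do not carry over. Pictures are saved under pics/ and viewed, and the job is handed in when it is done.

Besides the shell and the picture viewer there is one more tool, called after ">>>" by a JSON object that holds its "method" and its "body". move_arm: Moves the arm, as the interface text tells. Its arguments: {"type":"object","properties":{"moves":{"type":"string"}},"required":["moves"]}

```bash
mkdir -p pics; python3 - <<'E'
from workcell import *
import cv2,numpy as np
s=read_state();print(s['t'],s['tcp_pos'],s['eef_rot'],s['gripper_width'],s['force'])
for n in['top','side']:
    im,d=get_image(n);cv2.imwrite(f'pics/{n}0.png',im[:,:,::-1]);np.savez(f'{n}0.npz',im=im,d=d)
    c=camera_params(n);print(n,c['fx'],c['cx'],c['cy'],np.round(c['pose'],3).tolist())
E
```

```text
0.0 [0.28106738 0.55777074 0.22172121] [[-6.24592976e-04  4.49961268e-01  8.93047853e-01]
 [-1.36635617e-03  8.93046809e-01 -4.49961698e-01]
 [-9.99998871e-01 -1.50126436e-03  5.70165891e-05]] 0.08696434240790413 [-1.00533458  0.61462375  0.00442429]
top 384.9557164805668 318.4588886773599 197.60457517049542 [[0.001, -0.995, 0.098, 0.383], [-1.0, 0.001, 0.021, -0.024], [-0.021, -0.098, -0.995, 1.35], [0.0, 0.0, 0.0, 1.0]]
side 370.3027238126132 317.3452552225215 199.4036548819884 [[0.888, -0.338, 0.312, 0.189], [-0.46, -0.628, 0.627, -0.611], [-0.016, -0.7, -0.714, 0.833], [0.0, 0.0, 0.0, 1.0]]
```

View pics/top0.png

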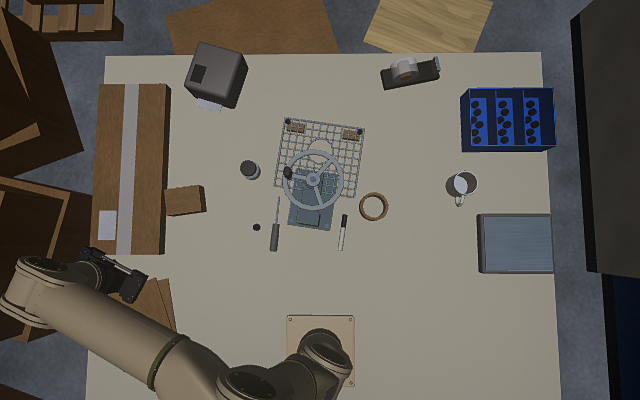

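View pics/side0.png

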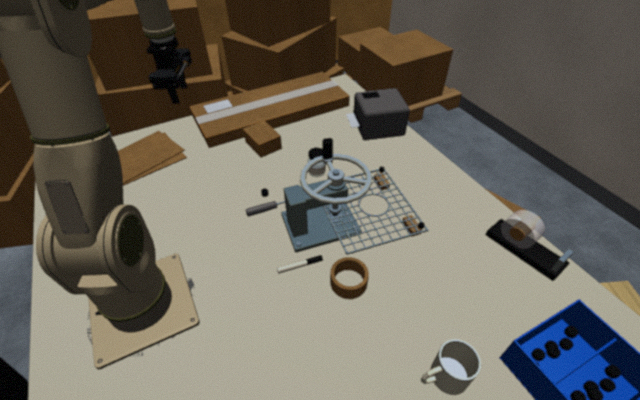

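```bash
cat > h.py <<'E'
from workcell import *
import cv2,numpy as np
def ray(n,px,z):
    c=camera_params(n);P=c['pose'];px=np.atleast_2d(px).astype(float)
    v=np.c_[(px[:,0]-c['cx'])/c['fx'],(px[:,1]-c['cy'])/c['fy'],np.ones(len(px))]@P[:3,:3].T
    return P[:3,3]+v*((z-P[2,3])/v[:,2])[:,None]
def cloud(n,d):
    c=camera_params(n);v,u=np.mgrid[:400,:640];P=c['pose']
    p=np.stack([(u-c['cx'])/c['fx']*d,(v-c['cy'])/c['fy']*d,d],-1)
    return p@P[:3,:3].T+P[:3,3]
E
python3 - <<'E'
from h import *
for n,box in[('top',(262,135,362,225)),('side',(285,125,385,215))]:
    D=np.load(n+'0.npz');im,d=D['im'],D['d']
    W=cloud(n,d);x0,y0,x1,y1=box
    sel=np.zeros(d.shape,bool);sel[y0:y1,x0:x1]=1;sel&=d>0
    dark=sel&(im.max(2)<60)&(W[...,2]>0.19)&(W[...,2]<.26)
    print(n,'handle px',dark.sum(),W[dark].mean(0),W[dark].min(0),W[dark].max(0))
    top=dark&(W[...,2]>.236);print(' top face',top.sum(),W[top].mean(0), np.argwhere(top).mean(0)[::-1])
    rim=sel&(W[...,2]>.165)&(W[...,2]<.192)&(im.max(2)>70)
    p=W[rim];
    A=np.c_[2*p[:,:2],np.ones(len(p))]
    hull=cv2.convexHull(p[:,:2].astype(np.float32)*1000);print(' rim',rim.sum(),'enclosing',cv2.minEnclosingCircle(hull),'ell',cv2.fitEllipse(hull))
    big=cv2.resize(im[y0-10:y1+10,x0-10:x1+10],None,fx=5,fy=5,interpolation=cv2.INTER_CUBIC);cv2.imwrite(f'pics/{n}z.png',big[:,:,::-1])
E
```

```text
top handle px 75 [0.56789892 0.09205491 0.23387247] [0.55631891 0.0818239  0.19099907] [0.58263959 0.10406517 0.2465896 ]
 top face 51 [0.57098159 0.09350456 0.24204751] [286.58823529 170.80392157]
 rim 1197 enclosing ((555.0933837890625, 19.49517250061035), 95.52304077148438) ell ((554.8200073242188, 19.081748962402344), (188.21316528320312, 189.5525665283203), 54.49011993408203)
side handle px 168 [0.56820481 0.08558224 0.22128567] [0.55744712 0.07968374 0.19001158] [0.58317581 0.0985199  0.24654419]
 top face 48 [0.56967697 0.08839133 0.24131594] [327.    141.375]
 rim 1415 enclosing ((555.7744140625, 17.20909881591797), 95.9648208618164) ell ((556.1793212890625, 16.45742416381836), (187.3621063232422, 188.84967041015625), 33.66169738769531)
```

View pics/topz.png

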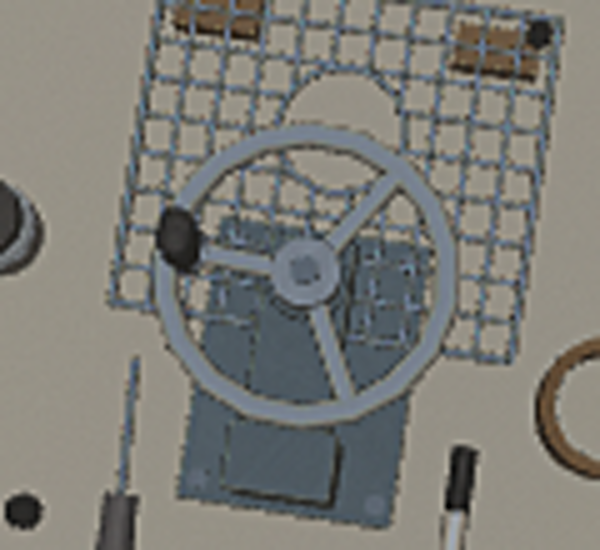

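View pics/sidez.png

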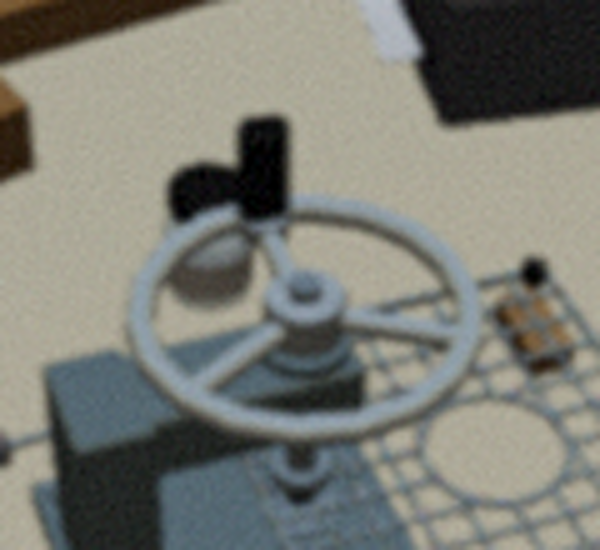

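>>> {"method": "move_arm", "body": {"moves": "19 -38 0 0 0 0 1;19 -38 0 0 0 0 1;19 -38 0 0 0 0 1;19 -38 0 0 0 0 1;19 -38 0 0 0 0 1;19 -38 0 0 0 0 1;19 -38 0 0 0 0 1;19 -38 0 0 0 0 1;19 -38 0 0 0 0 1;19 -38 0 0 0 0 1"}}

```text
t: 1.35
tcp_pos: [0.4715, 0.1664, 0.2178]
eef_rot: [[-0.006, 0.444, 0.896], [-0.005, 0.896, -0.444], [-1.0, -0.007, -0.003]]
force: [0.3, 0.9, -0.5]
gripper_width: 0.0019
```

>>> {"method": "move_arm", "body": {"moves": "15 -26 -4 0 0 0 1;15 -26 -4 0 0 0 1;14 -25 -3 0 0 0 1;0 0 0 0 0 0 1;0 0 0 0 0 0 1"}}

```text
t: 1.98
tcp_pos: [0.5166, 0.0834, 0.2054]
eef_rot: [[-0.008, 0.449, 0.893], [-0.006, 0.893, -0.449], [-1.0, -0.009, -0.004]]
force: [0.6, -0.6, -0.5]
gripper_width: 0.0003
```

```bash
python3 - <<'E'
from h import *
s=read_state();print(s['t'],s['tcp_pos'],s['force'])
for n in['top','side','wrist']:
    im,d=get_image(n);cv2.imwrite(f'pics/{n}1.png',im[:,:,::-1])
H=np.array([.555,.018])
for a in range(118,-270,-10):
    pass
E
```

```text
1.975 [0.51655175 0.0833811  0.20540035] [ 0.56744288 -0.63541646 -0.54813166]
```

View pics/side1.png

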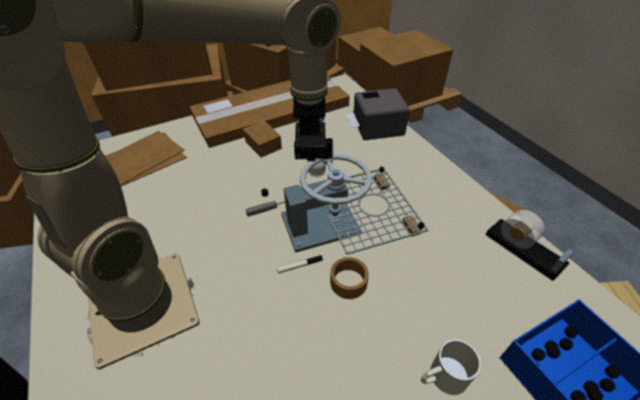

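View pics/wrist1.png

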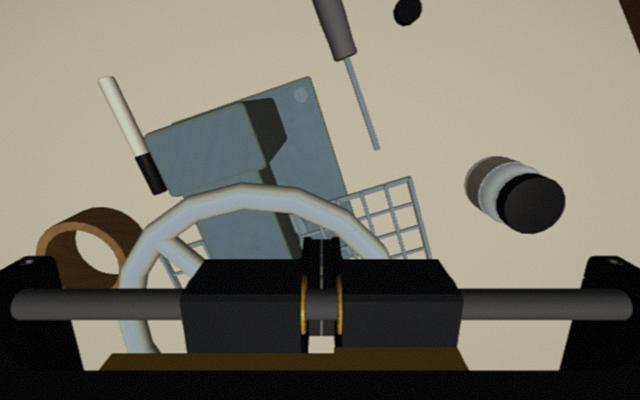

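```bash
cat > plan.py <<'E'
from h import *
import sys
def go(a1,step=9,r=76,z=.207):
    s=read_state();p=s['tcp_pos'];H=np.array([.555,.018])
    v=(p[:2]-H)*1e3;a0=np.degrees(np.arctan2(v[1],v[0]))
    while a0<a1: a0+=360
    n=max(1,int(np.ceil((a0-a1)/step)))
    print(s['t'],'angle',a0,'r',np.hypot(*v),'F',np.round(s['force'],1))
    A=np.radians(np.linspace(a0,a1,n+1)[1:]);q=np.c_[r*np.cos(A),r*np.sin(A)]
    dl=np.diff(np.vstack([v,q]),axis=0)
    R=s['eef_rot'];
    print('; '.join(f'{x:.0f} {y:.0f} {round((z-p[2])*1e3) if i==0 else 0} 0 0 0 1' for i,(x,y) in enumerate(dl)))
if __name__=='__main__': go(*map(float,sys.argv[1:]))
E
python3 plan.py 56 8
```

```text
2.125 angle 120.33866935161511 r 75.96953809247059 F [ 0.8 -0.5  0.7]
8 4 1 0 0 0 1; 9 3 0 0 0 0 1; 9 2 0 0 0 0 1; 9 1 0 0 0 0 1; 9 -0 0 0 0 0 1; 9 -1 0 0 0 0 1; 9 -3 0 0 0 0 1; 9 -4 0 0 0 0 1; 8 -5 0 0 0 0 1
```

>>> {"method": "move_arm", "body": {"moves": "8 4 1 0 0 0 1; 9 3 0 0 0 0 1; 9 2 0 0 0 0 1; 9 1 0 0 0 0 1; 9 0 0 0 0 0 1; 9 -1 0 0 0 0 1; 9 -3 0 0 0 0 1"}}

```text
t: 3.0
tcp_pos: [0.581, 0.092, 0.206]
eef_rot: [[-0.011, 0.445, 0.895], [-0.006, 0.895, -0.446], [-1.0, -0.01, -0.007]]
force: [-5.7, -1.7, 3.3]
gripper_width: 0.0005
```

```bash
python3 plan.py 0 8;python3 - <<'E'
from h import *
im,d=get_image('side');cv2.imwrite('pics/side2.png',cv2.resize(im[100:240,240:420],None,fx=4,fy=4)[:,:,::-1])
E
```

```text
3.0 angle 70.64546375161213 r 78.41532392939673 F [-5.7 -1.7  3.3]
9 -6 1 0 0 0 1; 9 -5 0 0 0 0 1; 8 -7 0 0 0 0 1; 7 -8 0 0 0 0 1; 6 -8 0 0 0 0 1; 5 -9 0 0 0 0 1; 3 -10 0 0 0 0 1; 2 -10 0 0 0 0 1; 1 -10 0 0 0 0 1
```

View pics/side2.png

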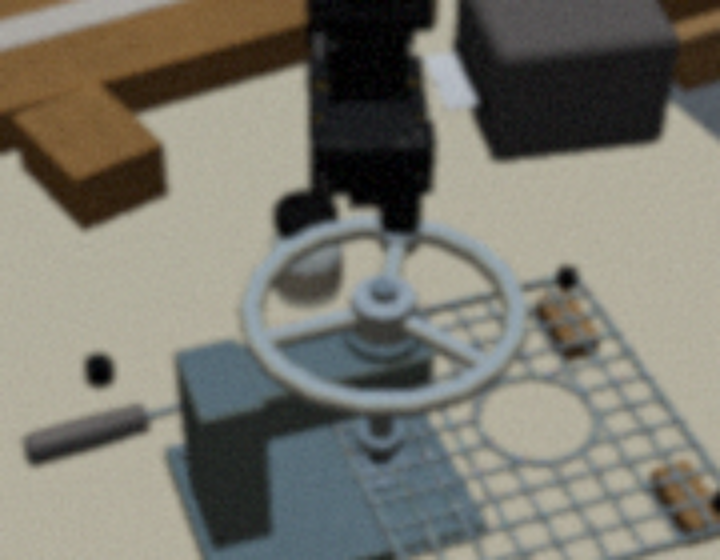

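>>> {"method": "move_arm", "body": {"moves": "9 -6 1 0 0 0 1; 9 -5 0 0 0 0 1; 8 -7 0 0 0 0 1; 7 -8 0 0 0 0 1; 6 -8 0 0 0 0 1; 5 -9 0 0 0 0 1; 3 -10 0 0 0 0 1"}}

```text
t: 3.92
tcp_pos: [0.6244, 0.0342, 0.2048]
eef_rot: [[-0.028, 0.448, 0.894], [-0.007, 0.894, -0.449], [-1.0, -0.019, -0.022]]
force: [-4.5, 3.8, 0.7]
gripper_width: 0.0005
```

```bash
python3 plan.py -70 8;python3 - <<'E'
from h import *
im,d=get_image('side');cv2.imwrite('pics/side3.png',cv2.resize(im[100:240,240:420],None,fx=4,fy=4)[:,:,::-1])
E
```

```text
3.925 angle 13.136798121757366 r 71.2238274527749 F [-4.5  3.8  0.7]
6 -9 2 0 0 0 1; 0 -10 0 0 0 0 1; -1 -10 0 0 0 0 1; -2 -10 0 0 0 0 1; -4 -9 0 0 0 0 1; -5 -9 0 0 0 0 1; -6 -8 0 0 0 0 1; -7 -7 0 0 0 0 1; -8 -6 0 0 0 0 1; -9 -5 0 0 0 0 1; -9 -4 0 0 0 0 1
```

View pics/side3.png

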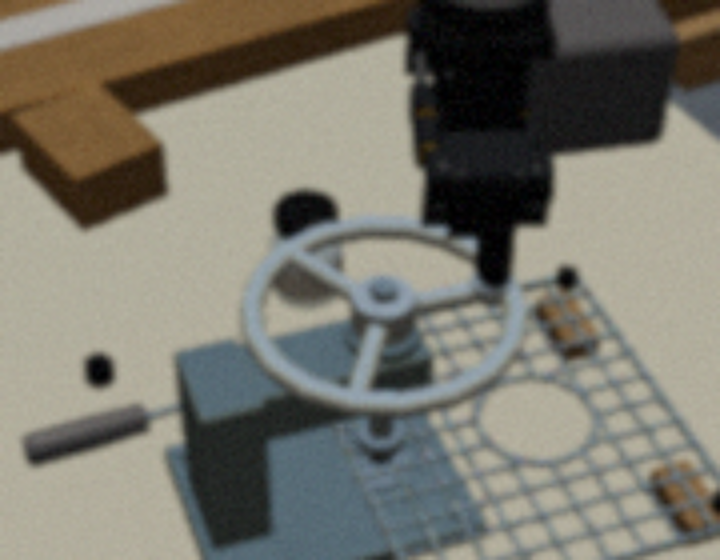

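>>> {"method": "move_arm", "body": {"moves": "6 -9 2 0 -0.028 0 1; 0 -10 0 0 0 0 1; -1 -10 0 0 0 0 1; -2 -10 0 0 0 0 1; -4 -9 0 0 0 0 1; -5 -9 0 0 0 0 1; -6 -8 0 0 0 0 1; -7 -7 0 0 0 0 1"}}

```text
t: 4.97
tcp_pos: [0.6065, -0.0388, 0.2078]
eef_rot: [[0.005, 0.446, 0.895], [-0.002, 0.895, -0.446], [-1.0, 0.0, 0.006]]
force: [0.7, 6.1, -0.1]
gripper_width: 0.0007
```

```bash
python3 plan.py -130 8;python3 - <<'E'
from h import *
im,d=get_image('side');cv2.imwrite('pics/side4.png',cv2.resize(im[100:240,240:420],None,fx=4,fy=4)[:,:,::-1])
E
```

```text
4.975 angle -47.81749198396229 r 76.65535679725883 F [ 0.7  6.1 -0.1]
-8 -6 -1 0 0 0 1; -8 -5 0 0 0 0 1; -9 -4 0 0 0 0 1; -10 -3 0 0 0 0 1; -10 -1 0 0 0 0 1; -10 -0 0 0 0 0 1; -10 1 0 0 0 0 1; -10 2 0 0 0 0 1; -9 4 0 0 0 0 1; -9 5 0 0 0 0 1; -8 6 0 0 0 0 1
```

View pics/side4.png

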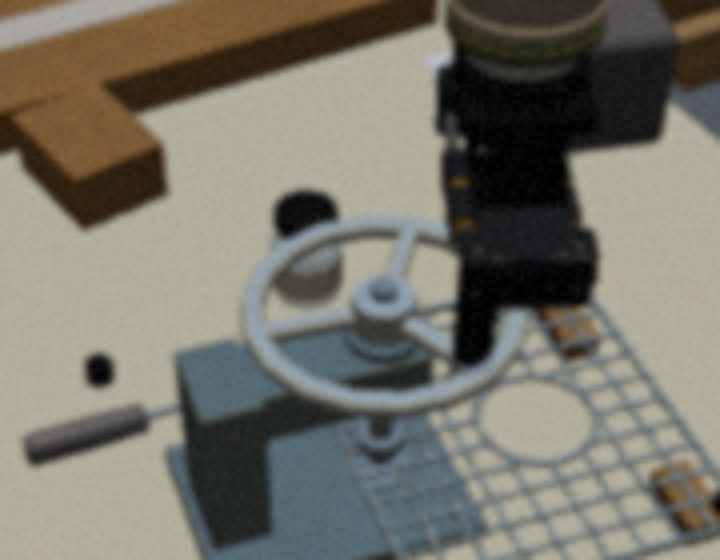

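Going well: the handle leads the fingers, its spoke at about (440,335).

>>> {"method": "move_arm", "body": {"moves": "-8 -6 -1 0 0 0 1; -8 -5 0 0 0 0 1; -9 -4 0 0 0 0 1; -10 -3 0 0 0 0 1; -10 -1 0 0 0 0 1; -10 0 0 0 0 0 1; -10 1 0 0 0 0 1"}}

```text
t: 5.9
tcp_pos: [0.539, -0.0618, 0.2081]
eef_rot: [[0.011, 0.449, 0.893], [-0.006, 0.893, -0.449], [-1.0, -0.0, 0.012]]
force: [4.3, 1.3, 0.3]
gripper_width: 0.0003
```

```bash
python3 plan.py -180 8;python3 - <<'E'
from h import *
im,d=get_image('side');cv2.imwrite('pics/side5.png',cv2.resize(im[100:240,240:420],None,fx=4,fy=4)[:,:,::-1])
print(read_state()['eef_rot'][:,0])
E
```

```text
5.9 angle -101.31945847056744 r 81.35087045459348 F [4.3 1.3 0.3]
-9 8 -1 0 0 0 1; -10 4 0 0 0 0 1; -9 5 0 0 0 0 1; -8 7 0 0 0 0 1; -7 8 0 0 0 0 1; -6 8 0 0 0 0 1; -5 9 0 0 0 0 1; -4 10 0 0 0 0 1; -2 10 0 0 0 0 1; -1 10 0 0 0 0 1
[ 0.00944197 -0.00554833 -0.99994003]
```

View pics/side5.png

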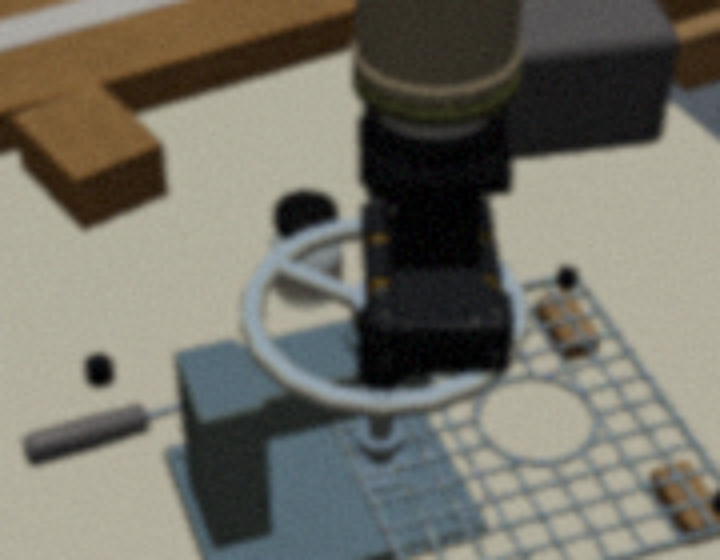

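>>> {"method": "move_arm", "body": {"moves": "-9 8 -1 0 0.01 0 1; -10 4 0 0 0 0 1; -9 5 0 0 0 0 1; -8 7 0 0 0 0 1; -7 8 0 0 0 0 1; -6 8 0 0 0 0 1"}}

```text
t: 6.7
tcp_pos: [0.4875, -0.0226, 0.208]
eef_rot: [[0.004, 0.451, 0.893], [-0.008, 0.892, -0.451], [-1.0, -0.005, 0.008]]
force: [2.2, -2.8, 1.3]
gripper_width: 0.0006
```

```bash
python3 plan.py -210 8;python3 - <<'E'
from h import *
im,d=get_image('side');cv2.imwrite('pics/side6.png',cv2.resize(im[100:240,240:420],None,fx=4,fy=4)[:,:,::-1])
print(read_state()['eef_rot'][:,0])
E
```

```text
6.7 angle -148.9748288183902 r 78.72396492394194 F [ 2.2 -2.8  1.3]
-2 10 -1 0 0 0 1; -3 10 0 0 0 0 1; -2 10 0 0 0 0 1; -1 10 0 0 0 0 1; 1 10 0 0 0 0 1; 2 10 0 0 0 0 1; 3 10 0 0 0 0 1; 4 9 0 0 0 0 1
[ 0.00336187 -0.00769397 -0.99996475]
```

View pics/side6.png

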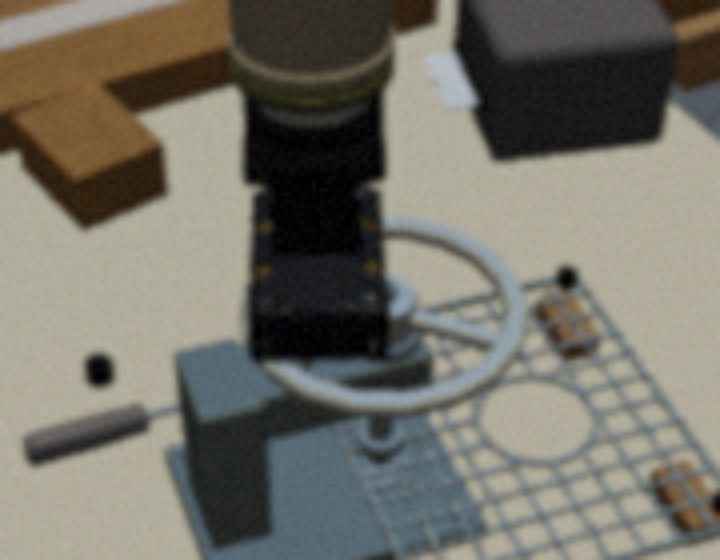

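>>> {"method": "move_arm", "body": {"moves": "-2 10 -1 0 0 0 1; -3 10 0 0 0 0 1; -2 10 0 0 0 0 1; -1 10 0 0 0 0 1; 1 10 0 0 0 0 1; 2 10 0 0 0 0 1; 3 10 0 0 0 0 1"}}

```text
t: 7.62
tcp_pos: [0.4833, 0.0504, 0.2064]
eef_rot: [[0.0, 0.452, 0.892], [-0.01, 0.892, -0.452], [-1.0, -0.009, 0.005]]
force: [1.4, -5.2, -0.0]
gripper_width: 0.0003
```

```bash
python3 plan.py -240 7;python3 - <<'E'
from h import *
for n in ['side','top']:
    im,d=get_image(n);im=im[100:240,240:420] if n=='side' else im[115:245,240:390]
    cv2.imwrite(f'pics/{n}7.png',cv2.resize(im,None,fx=4,fy=4)[:,:,::-1])
print(read_state()['eef_rot'][:,0])
E
```

```text
7.625 angle 155.69464259835058 r 78.70743607869993 F [ 1.4 -5.2 -0. ]
7 7 1 0 0 0 1; 5 8 0 0 0 0 1; 6 7 0 0 0 0 1; 7 6 0 0 0 0 1; 8 5 0 0 0 0 1; 8 4 0 0 0 0 1; 9 3 0 0 0 0 1; 9 2 0 0 0 0 1; 9 1 0 0 0 0 1; 9 -0 0 0 0 0 1; 9 -1 0 0 0 0 1; 9 -2 0 0 0 0 1; 9 -3 0 0 0 0 1; 8 -4 0 0 0 0 1; 8 -5 0 0 0 0 1; 7 -6 0 0 0 0 1; 6 -7 0 0 0 0 1; 5 -8 0 0 0 0 1; 4 -8 0 0 0 0 1; 3 -9 0 0 0 0 1; 2 -9 0 0 0 0 1; 1 -9 0 0 0 0 1; -0 -9 0 0 0 0 1; -1 -9 0 0 0 0 1; -2 -9 0 0 0 0 1; -3 -9 0 0 0 0 1; -4 -8 0 0 0 0 1; -5 -8 0 0 0 0 1; -6 -7 0 0 0 0 1; -7 -6 0 0 0 0 1; -8 -5 0 0 0 0 1; -8 -4 0 0 0 0 1; -9 -3 0 0 0 0 1; -9 -2 0 0 0 0 1; -9 -1 0 0 0 0 1; -9 0 0 0 0 0 1; -9 1 0 0 0 0 1; -9 2 0 0 0 0 1; -9 3 0 0 0 0 1; -8 4 0 0 0 0 1; -7 5 0 0 0 0 1; -7 6 0 0 0 0 1; -6 7 0 0 0 0 1; -5 8 0 0 0 0 1; -4 8 0 0 0 0 1; -3 9 0 0 0 0 1; -2 9 0 0 0 0 1; -1 9 0 0 0 0 1; 0 9 0 0 0 0 1; 1 9 0 0 0 0 1; 2 9 0 0 0 0 1; 3 9 0 0 0 0 1; 4 8 0 0 0 0 1; 5 7 0 0 0 0 1; 6 7 0 0 0 0 1; 7 6 0 0 0 0 1; 8 5 0 0 0 0 1
[-1.53564424e-05 -9.26287652e-03 -9.99957099e-01]
```

View pics/side7.png

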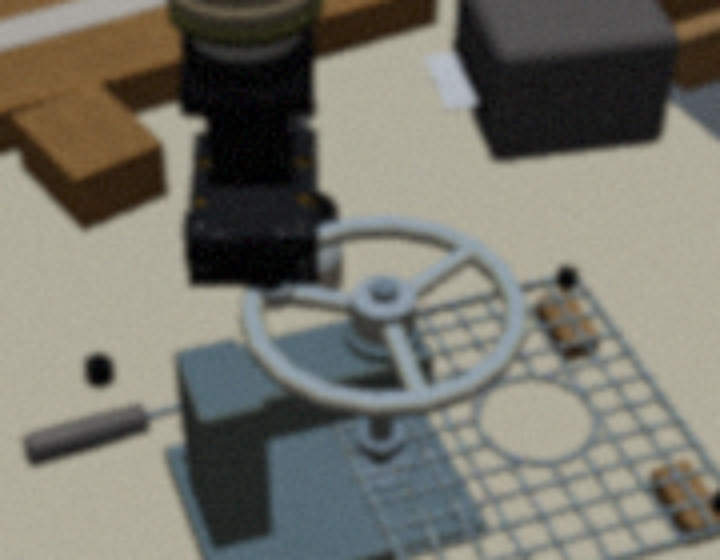

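View pics/top7.png

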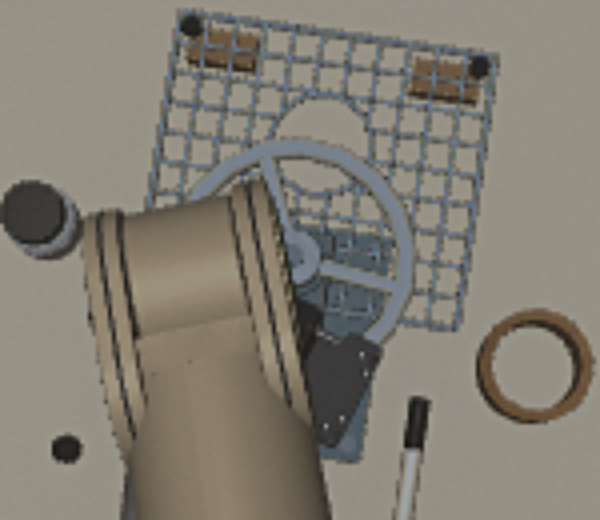

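```bash
cat > spoke.py <<'E'
from h import *
def spokes(n,im,d):
    W=cloud(n,d);H={'top':(.5550,.0192),'side':(.556,.0168)}[n]
    x=W[...,0]-H[0];y=W[...,1]-H[1];r=np.hypot(x,y)
    m=(d>0)&(r>.034)&(r<.07)&(W[...,2]>.155)&(W[...,2]<.192)&(im.min(2)>80)
    a=np.degrees(np.arctan2(y,x))[m]
    h,e=np.histogram(a,72,(-180,180));out=[]
    # cluster
    a=np.sort(a);sp=np.split(a,np.where(np.diff(a)>8)[0]+1)
    if len(sp)>1 and sp[0][0]+360-sp[-1][-1]<8: sp[0]=np.r_[sp[0],sp.pop()-360]
    return [(round(float(np.mean(q)),1),len(q)) for q in sp if len(q)>5]
if __name__=='__main__':
    for n in['top','side']:
        D=np.load(n+'0.npz');print(n,'ref',spokes(n,D['im'],D['d']),'now',spokes(n,*get_image(n)))
    s=read_state();v=s['tcp_pos'][:2]-[.555,.018];print(s['t'],'finger',np.degrees(np.arctan2(v[1],v[0])),np.hypot(*v),s['force'])
E
python3 spoke.py; sed -i 's/while a0<a1: a0+=360/a1=(a1+180)%360-180\n    while a0<a1: a0+=360/' plan.py; python3 plan.py 120 7
```

```text
top ref [(-162.0, 52), (-42.0, 47), (78.5, 46)] now [(-105.5, 49), (12.5, 33)]
side ref [(-160.5, 57), (-43.3, 60), (77.5, 56)] now [(-105.5, 58), (12.2, 58), (136.3, 52)]
7.825 finger 155.58124152328017 0.07917424785088584 [-0.02923388  0.10219211 -0.30538525]
7.825 angle 155.58124152328017 r 79.17424785088583 F [-0.   0.1 -0.3]
7 6 1 0 0 0 1; 4 7 0 0 0 0 1; 5 6 0 0 0 0 1; 6 6 0 0 0 0 1; 6 5 0 0 0 0 1; 7 4 0 0 0 0 1
```

>>> {"method": "move_arm", "body": {"moves": "7 6 1 0 0 0 1; 4 7 0 0 0 0 1; 5 6 0 0 0 0 1; 6 6 0 0 0 0 1; 6 5 0 0 0 0 1; 0 0 0 0 0 0 1"}}

```text
t: 8.57
tcp_pos: [0.5138, 0.0765, 0.207]
eef_rot: [[-0.0, 0.458, 0.889], [-0.016, 0.889, -0.458], [-1.0, -0.014, 0.007]]
force: [0.1, -0.7, 1.0]
gripper_width: 0.0005
```

```bash
python3 spoke.py;  python3 plan.py 104 5
```

```text
top ref [(-162.0, 52), (-42.0, 47), (78.5, 46)] now [(-135.1, 26), (-16.5, 47)]
side ref [(-160.5, 57), (-43.3, 60), (77.5, 56)] now [(-135.4, 53), (-18.5, 66), (103.1, 52)]
8.675 finger 125.27190462783648 0.07196847336286874 [ 0.3183259  -0.99452318  0.26541419]
8.675 angle 125.27190462783648 r 71.96847336286874 F [ 0.3 -1.   0.3]
2 6 0 0 0 0 1; 5 3 0 0 0 0 1; 5 2 0 0 0 0 1; 5 2 0 0 0 0 1; 5 2 0 0 0 0 1
```

>>> {"method": "move_arm", "body": {"moves": "2 6 0 0 0 0 1; 5 3 0 0 0 0 1; 5 2 0 0 0 0 1; 5 2 0 0 0 0 1; 0 0 0 0 0 0 1"}}

```text
t: 9.3
tcp_pos: [0.5305, 0.0894, 0.2067]
eef_rot: [[-0.002, 0.458, 0.889], [-0.016, 0.889, -0.458], [-1.0, -0.016, 0.005]]
force: [-1.1, 0.3, 0.4]
gripper_width: 0.0007
```

```bash
python3 spoke.py;  python3 plan.py 98 4
```

```text
top ref [(-162.0, 52), (-42.0, 47), (78.5, 46)] now [(-153.5, 38), (-33.0, 50)]
side ref [(-160.5, 57), (-43.3, 60), (77.5, 56)] now [(-151.8, 57), (-34.7, 62), (86.6, 58)]
9.4 finger 109.0627820073406 0.0754264130092783 [-1.85461854 -0.22565587 -0.02923698]
9.4 angle 109.0627820073406 r 75.42641300927829 F [-1.9 -0.2 -0. ]
4 2 0 0 0 0 1; 5 1 0 0 0 0 1; 5 1 0 0 0 0 1
```

>>> {"method": "move_arm", "body": {"moves": "5 1 0 0 0 0 1; 5 1 0 0 0 0 1; 0 0 0 0 0 0 1; 0 0 0 0 0 0 1"}}

```text
t: 9.9
tcp_pos: [0.5408, 0.0918, 0.2067]
eef_rot: [[-0.003, 0.458, 0.889], [-0.016, 0.889, -0.458], [-1.0, -0.015, 0.005]]
force: [-2.4, -1.6, -0.3]
gripper_width: 0.0003
```

```bash
python3 spoke.py
```

```text
top ref [(-162.0, 52), (-42.0, 47), (78.5, 46)] now [(-160.7, 46), (-40.6, 49)]
side ref [(-160.5, 57), (-43.3, 60), (77.5, 56)] now [(-159.1, 57), (-42.2, 67), (79.4, 56)]
10.0 finger 100.97198427283425 0.07516147065417808 [-0.97570992  0.64320201  0.10766691]
```

>>> {"method": "move_arm", "body": {"moves": "2 0 0 0 0 0 1; 0 0 0 0 0 0 1; 0 0 0 0 0 0 1"}}

```text
t: 10.38
tcp_pos: [0.5426, 0.0918, 0.2067]
eef_rot: [[-0.003, 0.458, 0.889], [-0.016, 0.889, -0.458], [-1.0, -0.015, 0.005]]
force: [-2.5, -1.2, 0.1]
gripper_width: 0.0006
```

```bash
python3 spoke.py
```

```text
top ref [(-162.0, 52), (-42.0, 47), (78.5, 46)] now [(-161.7, 45), (-41.9, 46)]
side ref [(-160.5, 57), (-43.3, 60), (77.5, 56)] now [(-160.1, 60), (-43.4, 62), (77.6, 57)]
10.475 finger 99.57280260583501 0.07485813330509258 [-2.23783253 -1.12395261 -0.35033498]
```

Within about 0.3°. Backing straight off, then up and away.

>>> {"method": "move_arm", "body": {"moves": "-10 0 0 0 0 0 1; -20 10 0 0 0 0 1; -25 30 10 0 0 0 1; -25 40 25 0 0 0 1; -25 50 25 0 0 0 1; -25 50 20 0 0 0 1; -25 50 10 0 0 0 1; -20 50 0 0 0 0 1; -20 50 0 0 0 0 1; 0 20 0 0 0 0 1; 0 0 0 0 0 0 1; 0 0 0 0 0 0 1"}}

```text
t: 11.98
tcp_pos: [0.3357, 0.4499, 0.3027]
eef_rot: [[0.006, 0.46, 0.888], [-0.009, 0.888, -0.459], [-1.0, -0.005, 0.009]]
force: [0.2, -0.2, -0.6]
gripper_width: 0.0007
```

```bash
python3 spoke.py; python3 - <<'E'
from h import *
for n in['top','side']:
    im,d=get_image(n);cv2.imwrite(f'pics/{n}9.png',im[:,:,::-1])
    r=np.load(n+'0.npz')['im']
    df=cv2.GaussianBlur(cv2.absdiff(im,r),(5,5),0).max(2)>25
    cv2.imwrite(f'pics/{n}d.png',df*255)
    if n=='top':
        W=cloud(n,d);k=np.zeros(d.shape,bool);k[135:225,262:362]=1
        m=k&(im.max(2)<60)&(W[...,2]>.236)&(W[...,2]<.26);print(W[m].mean(0),m.sum())
a=[cv2.imread(f'pics/{n}.png') for n in('top9','topd','side9','sided')]
cv2.imwrite('pics/f.png',cv2.resize(np.vstack([np.hstack(a[:2]),np.hstack(a[2:])]),(800,500)))
E
```

```text
top ref [(-162.0, 52), (-42.0, 47), (78.5, 46)] now [(-162.4, 51), (-42.1, 47), (78.3, 44)]
side ref [(-160.5, 57), (-43.3, 60), (77.5, 56)] now [(-160.5, 55), (-43.5, 62), (77.5, 58)]
12.075 finger 116.90617970314551 0.4840517537357313 [-0.27409046 -1.28415256 -0.3340328 ]
[0.57029654 0.09318708 0.242659  ] 55[ WARN:0@0.875] global loadsave.cpp:1063 imwrite_ Unsupported depth image for selected encoder is fallbacked to CV_8U.
```

View pics/f.png

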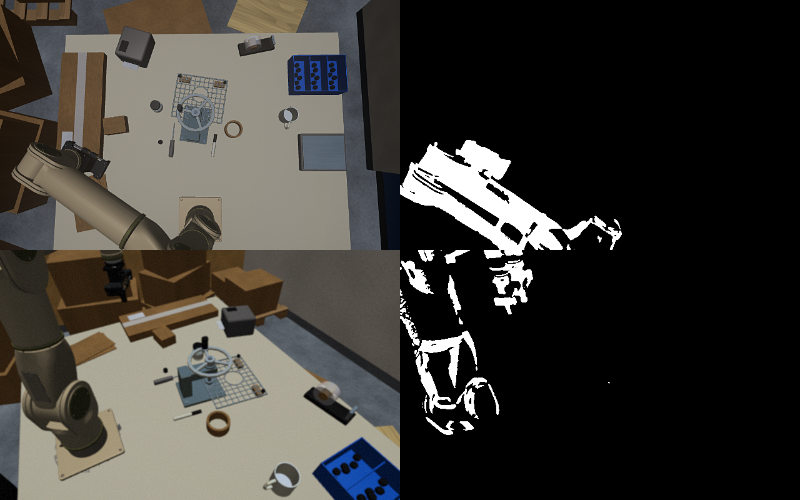

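The before/after difference pictures show changes only at the arm. The wheel and everything else on the table look the same as at the start.

```bash
python3 -c "
from workcell import *
print(finish_job())"
```

```text
the job is handed in; nothing more can be done
None
```

I pushed the press's hand wheel clockwise through one full turn with the outside of the closed fingers, never gripping the handle. Then I moved the arm clear and handed the job in at about 12 s.

- **Wheel position:** after the arm was clear, all three spokes matched their starting angles to within 0.4° in both the top and side cameras. The handle's top was within about 1 mm of where it started.
- **Direction and turn count:** I followed the handle all the way round in the pictures, so this is one turn and not zero or two. I finished with small nudges of 10 mm and then 2 mm, without overshooting.
- **Forces:** the readings I saw stayed around 6 N or less.
- **Everything else on the table:** comparing pictures from before and after, only the arm had changed.
- **Not checked:** I did not measure how far the press pad came down onto the rubber foot.

No check failed. The two cameras put the wheel's centre about 2 mm apart, which is within their calibration.

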